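# Put the full wash-fluid pack on the feed stand and open its valve

### The arm

A 6-joint arm with a two-finger parallel gripper is mounted at the origin on the work surface. World frame = base frame: x ahead of the robot, y to its left, z up, the work surface at z = 0. Lengths are in m, angles in degrees, forces in N, time in s.
With the tool pointing down it reaches from about 0.4 to 0.825 m from the base axis. Payload 7 kg.
Tool frame: the origin (TCP) lies midway between the tips of the shut fingers; the grasp point (between the pads) lies 19 mm behind it; z points along the fingers, y is the line along which they close (so a half turn about z gives the same grasp; the last joint's range is limited). The gripper opens to 88 mm and grips with 3 to 60 N. Pads are 19 mm wide; open, the fingers measure 130 mm over their backs; the gripper's body (78 mm by 193 mm) begins 47 mm behind the grasp point.
Start: joints at [88.528, 20.546, 0.682, 0, -70.136, -16.507], TCP at [0.208, 0.642, 0.227] pointing down, gripper open.
Joint ranges: [-176.03, 176.03], [-82.01, 121.73], [-58.28, 71.71], [-173.87, 95.51], [-174.79, -0.11], [-173.66, 173.66]. Speed limits (degrees/s): [136.94, 136.94, 172.46, 180, 180, 180].

### API

Orientations are given as [roll, pitch, yaw] about the fixed x, y, z axes, in that order (R = Rz(yaw) Ry(pitch) Rx(roll)).
In Python, from plant import r, eyes, workorder gives the robot as it stands.
- The arm moves only by the tool step_arm, never from a script. Its argument "plan" is a list of rows, each a list of 5 numbers: the shift along the tool's x, y, z each as a share of 25 cm, from -1 to 1, then the turn about the tool's z as a share of 60 degrees, from -1 to 1, then the finger opening in mm, from 0 to 87.6. In form: [[x, y, z, turn, jaw], ...]. A call has 1 to 12 rows; each row is the pose to reach, as a shift and turn from the pose commanded when the call began, along the tool's axes at that moment; what a row does not reach only later rows make up. A row lasts 1/12 s, in which the tool goes at most 41.7 mm and 7.16 degrees, less where a joint would pass 70% of its speed; a pose out of reach is approached as far as the arm can. A call with a number of a shift or a turn outside -1 to 1 is refused whole. A call with a gripper value outside its range is refused whole. The fingers move at their own pace and stop on an object; "newtons" is the grip in N (left out, the last holds). Time passes only in rows, so rows that repeat a pose let the fingers close. It gives the time, the measured TCP pose, the force, the opening and the grip force at its end, in the units of the state.
- r.get_state(): the state, without advancing time (a new reading comes with each control period).
- eyes.capture(name): name is "scene" or "top" or "wrist"; returns the picture (400x640x3 uint8, red, green, blue); there is no depth.
- eyes.camera_model(name): a dict with "fov_y" (degrees; the focal length in pixels is half the picture's height over the tangent of half this angle, whatever the lens; pixels are square), "cx", "cy" (the principal point, pixels), "world_to_cam" (4x4, takes a point from world to camera coordinates); the wrist camera has in their place "hand_eye" (4x4, takes a point from camera to tool coordinates, whose origin is the TCP and whose axes are the flange's). Camera axes: x right, y up, looking along -z (the intrinsics and any distortion apply to the point x, -y, -z); pixel columns grow to the right and rows downward; lengths in m; the calibration is good to about 2 mm. A picture is of the moment at which its call begins: read the wrist's pose just before it. camera_model takes no time and is no camera call.
- workorder.close_job(): hands the job in; it is judged then, once.
The state is a dict: "time_s": time; "joints": joint angles; "qd": joint speeds; "joint_torque": joint torques, N m; "tcp_pos": TCP position; "eef_rot": TCP orientation; "contact_force": force on the tool from outside, world axes, zero at the start; "moment": the same for the moment, N m; "gripper_width": finger opening in m; "gripper_force": force on a finger pad.
Only numpy, scipy, OpenCV 4.12 (cv2) and the standard library are available. Lean on these libraries where they do the work, as an engineer would, in place of code of your own. Each camera call takes 0.05 s, during which the arm holds its last target. There are 200 camera calls.

### The job

The feed stand has run out of wash fluid: only one of the three identical closed packs on the bench is still full, so heft them to find it and set that one down properly in the bay on top of the stand while the valve is still closed. Then open the ball valve under the shelf fully, so that its lever lies along the pipe at the stop. Leave the two empties standing upright on the bench, drop or topple nothing, and leave the other bench things where they are.

Things in the scene. Friction and masses are not known exactly. Their poses are not given: they have to be found in the camera images.
- stand: Fixed feed stand: metal drip base, two rear posts, white shelf (170 x 200 mm, top 206, underside 200 mm up) over pipe and ball valve, grey pump box at its left. Origin on the bench; x to the rear (roughly away from the robot, yaw up to 0.25), y left. In its frame, mm: shelf x -75..95, y -100..100; posts x 84, y +-82; base x -140..100, 10 high; pump box x -70..50, y 115..170, 116 high.
- bay (a point): Centre of the bay's floor on top of the shelf, 206 mm above the bench; axes as the stand's. The bay is a shallow tray, inside 114 mm long (x) and 66 mm wide (y), with thin steel rims 16 mm high (10 mm at the front): 5 mm of play all round for a pack whose long side lies along x.
- lever (a joint): Valve lever about its upright stem, rad: 0 closed (points to the stand's front, across the pipe, out from under the shelf), 1.571 fully open (points to the stand's left, +y, along the pipe, all under the shelf). Stops at both ends. Opens clockwise seen from above, stays where left, needs about 4 N at the grip. Starts at 0 to 0.12.
- valve_stem (a point): Point on the upright stem axis at the lever's height, 98 mm above the bench, 102 mm below the shelf and 40 mm behind the shelf's front edge; axes as the stand's. The pipe, 18 mm thick, runs along y 48 mm below it; the brass valve body on it is 35 mm thick.
- lever_grip (a point): Middle of the lever's grey grip, 70 mm out from the stem axis; its x axis points back to the stem. The grip runs from 35 to 95 mm from the stem, is 22 mm wide and 12 mm thick, with at least 25 mm free below it.
- pack_a: One of three identical closed packs in a row about 130 mm apart: ribbed rigid white box, 104 mm long (x), 56 wide (y), 112 high, with a grey cap 30 mm across, 10 mm high on top. Origin: centre of the underside. Starts upright, x roughly away from the robot. The full one weighs about 0.6 kg, each empty about 0.12 kg (give or take a fifth); only weight tells which. Fits the bay either way round.
- pack_b: As pack_a.
- pack_c: As pack_a.
- tip_box: Bystander: grey pipette-tip box with clear lid, 122 x 86 x 70 mm, loose; origin at the centre of its underside.
- wash_bottle: Bystander: white squeeze bottle with a bent spout, 68 mm thick, 196 mm high, loose; origin at the centre of its underside.
- tube_rack: Bystander: grey rack of capped tubes, 60 x 150 x 80 mm, loose; origin at the centre of its underside.
Not all that is in view belongs to the job. What is shaped like the pack_b but brown or yellow is not meant. What is shaped like the pack_a but blue or purple is not meant.

How it is judged:
By the outcome, as a careful person would: the job done as asked, in the order asked, and still so for the second after the job is handed in, with the robot touching nothing.
It also fails if it takes over 72 s, if anything falls off the work surface, if the arm or the gripper's body presses on something with over 40 N, if the wrist force passes 120 N, or if a joint passes its speed limit or range.

## Working session

There is one attempt and no reset: what is moved stays moved. The work goes in short steps, Python scripts to look and compute and a tool call to move; the robot and the scene stay as the last step left them, time stands still between calls to the robot, and variables do not carry over. Pictures are saved under pics/ and viewed, at most 10 in all, crops included, and the job is handed in when it is done.

Besides the shell and the picture viewer there is one more tool, called after ">>>" as name([rows], argument=value, ...), one row to a line, values as JSON. step_arm: Moves the arm, as the interface text tells. Its arguments: {"type":"object","properties":{"plan":{"type":"array"},"newtons":{"type":"number"}},"required":["plan"]}

```bash
ls; mkdir -p pics; python3 - <<'E'
from plant import r,eyes,workorder
import cv2
s=r.get_state();print(s)
for n in("scene","top","wrist"):
    print(n,eyes.camera_model(n))
for n in("scene","top"):
    cv2.imwrite(f"pics/{n}0.png",eyes.capture(n)[:,:,::-1])
E
```

```text
pics
{'time_s': 0.0, 'joints': array([ 8.85279400e+01,  2.05923399e+01,  6.33960827e-01, -2.25149031e-02,
       -7.01358568e+01, -1.65072100e+01]), 'qd': array([-0.05389398, -0.02066678, -0.03909058, -0.02462666,  0.00284906,
       -0.00245656]), 'joint_torque': array([-1.92182000e-03, -5.82713342e+01,  2.93054974e+01,  6.99724361e+00,
        6.81298159e-03, -1.70704088e-04]), 'tcp_pos': array([0.20821044, 0.64156464, 0.22560637]), 'eef_rot': array([ 1.79903634e+02, -6.48577122e-03, -1.79869324e+01]), 'contact_force': array([0.94617799, 0.74540116, 0.10966964]), 'moment': array([-0.0169486 ,  0.0349358 , -0.02654847]), 'gripper_force': 0.0, 'gripper_width': 0.08766458476093086}
scene {'fov_y': 47.82869297259462, 'cx': 316.7405655984398, 'cy': 203.42781223274804, 'world_to_cam': array([[-0.40307386,  0.91513035,  0.00824016,  0.32103113],
       [-0.62738776, -0.28286894,  0.72551344,  0.22373599],
       [ 0.66627026,  0.28726573,  0.68815866, -1.744139  ],
       [ 0.        ,  0.        ,  0.        ,  1.        ]])}
top {'fov_y': 42.99587143824351, 'cx': 325.5358421958062, 'cy': 187.90367733912493, 'world_to_cam': array([[ 1.68716992e-03, -9.99950415e-01, -9.81429256e-03,
        -1.19836950e-01],
       [ 9.98835911e-01,  1.21200190e-03,  4.82219269e-02,
        -5.62184859e-01],
       [-4.82076409e-02, -9.88422643e-03,  9.98788429e-01,
        -1.38352693e+00],
       [ 0.00000000e+00,  0.00000000e+00,  0.00000000e+00,
         1.00000000e+00]])}
wrist {'fov_y': 67.40257668521112, 'cx': 321.81098716788114, 'cy': 192.09073476650153, 'hand_eye': array([[ 3.43021317e-04,  9.52042883e-01,  3.05964427e-01,
         8.40597953e-02],
       [ 9.99999696e-01, -5.41024779e-04,  5.62345041e-04,
         1.43350254e-05],
       [ 7.00910931e-04,  3.05964141e-01, -9.52042779e-01,
        -1.58517850e-01],
       [ 0.00000000e+00,  0.00000000e+00,  0.00000000e+00,
         1.00000000e+00]])}
```

View pics/scene0.png

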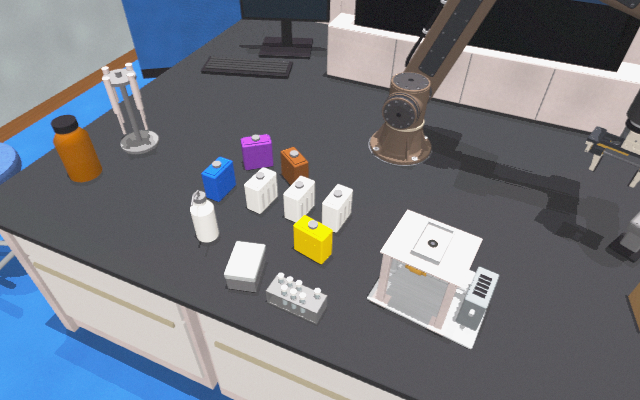

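View pics/top0.png

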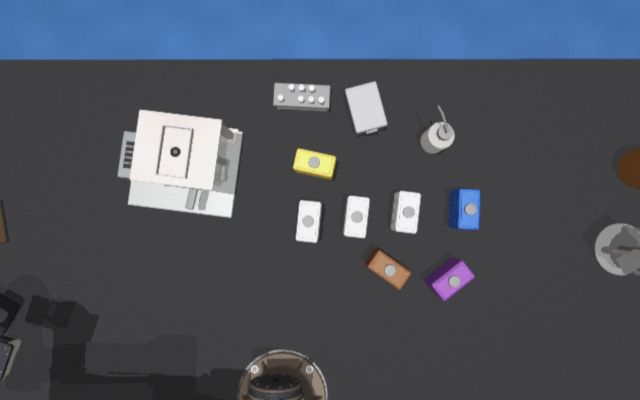

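The scene and top pictures show three white packs at top pixels (309,221), (357,216) and (407,212). These could be mistaken for them: yellow (315,163), brown (389,269), blue (466,209), purple (452,280) and the tip box (366,107). I choose the three white ones. The stand is at (175,150). Next, one close crop of each.

```bash
python3 - <<'E'
import cv2,numpy as np
i=cv2.imread("pics/top0.png")
a=cv2.resize(i[180:255,285:435],None,fx=5,fy=5,interpolation=cv2.INTER_CUBIC)
cv2.imwrite("pics/packs.png",a)
a=cv2.resize(i[100:225,110:250],None,fx=4.5,fy=4.5,interpolation=cv2.INTER_CUBIC)
cv2.imwrite("pics/stand.png",a)
E
```

```text
(no output)
```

View pics/packs.png

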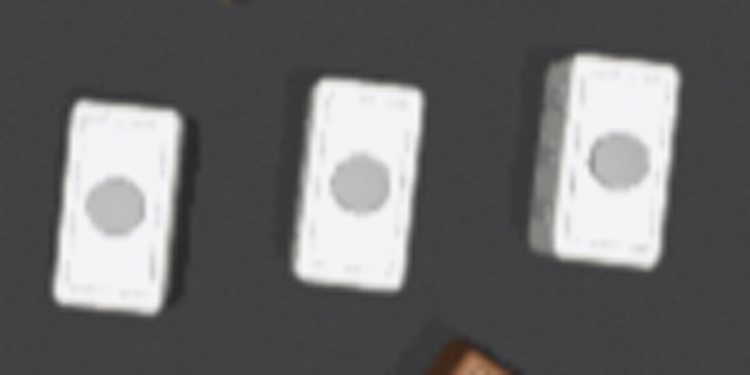

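View pics/stand.png

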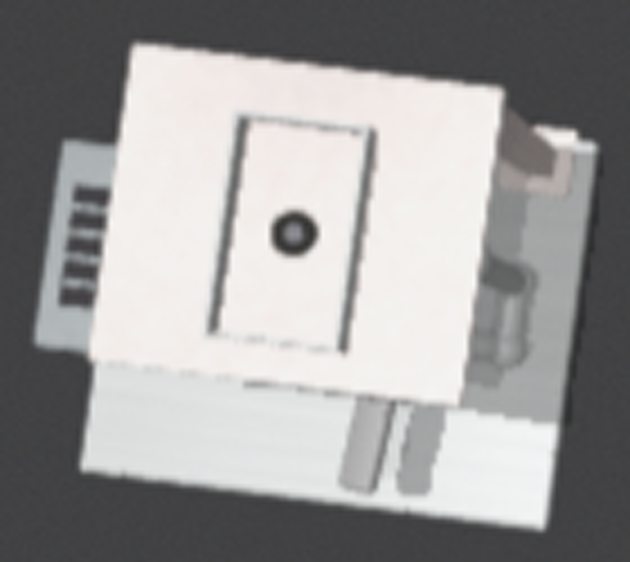

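```bash
cat > h.py <<'E'
from plant import r,eyes,workorder
import numpy as np, cv2
def ray(name,px,z):
    m=eyes.camera_model(name); f=200/np.tan(np.radians(m["fov_y"]/2)); T=m["world_to_cam"]
    px=np.atleast_2d(px).astype(float)
    d=np.c_[(px[:,0]-m["cx"])/f,-(px[:,1]-m["cy"])/f,-np.ones(len(px))]@T[:3,:3]
    c=-T[:3,:3].T@T[:3,3]
    return c+d*((z-c[2])/d[:,2])[:,None]
def rect(P):  # corners: rear-left, rear-right, front-right, front-left
    P=P[:,:2]; ax=(P[0]+P[1]-P[2]-P[3])/2; ay=(P[0]+P[3]-P[1]-P[2])/2
    a=np.arctan2(ax[1],ax[0]); b=np.arctan2(-ay[0],ay[1])
    return P.mean(0).round(4),np.hypot(*ax).round(4),np.hypot(*ay).round(4),np.degrees([a,b]).round(2)
E
python3 - <<'E'
from h import *
cr=lambda p,k,o:(np.array(p)+.5)/k-.5+o
for n,p in dict(A=[(72,100),(182,110),(162,314),(53,302)],B=[(316,78),(424,90),(403,291),(293,280)],C=[(573,53),(680,66),(657,268),(553,257)]).items():
    print(n,rect(ray("top",cr(p,5,(285,180)),.112)))
print("caps",ray("top",cr([(115,205),(360,183),(619,161)],5,(285,180)),.122)[:,:2].round(4))
S=lambda p,z:ray("top",cr(p,4.5,(110,100)),z)
print("shelf",rect(S([(132,43),(504,90),(463,404),(90,360)],.206)))
print("bay",rect(S([(240,117),(374,129),(347,352),(209,333)],.216)))
print("hole",S([(294,233)],.206)); 
print("lever",S([(340,487),(376,493),(358,398),(396,403)],.104).round(4))
E
```

```text
A (array([ 0.4735, -0.0756]), np.float64(0.1037), np.float64(0.0561), array([-5.31, -5.61]))
B (array([ 0.4847, -0.1987]), np.float64(0.1031), np.float64(0.0558), array([-6.31, -5.92]))
C (array([ 0.497 , -0.3294]), np.float64(0.1039), np.float64(0.0539), array([-6.39, -6.4 ]))
caps [[ 0.4743 -0.0749]
 [ 0.4856 -0.1987]
 [ 0.4969 -0.3295]]
shelf (array([0.6447, 0.2368]), np.float64(0.1692), np.float64(0.1999), array([-6.58, -6.94]))
bay (array([0.6388, 0.2361]), np.float64(0.1167), np.float64(0.0723), array([-6.61, -6.47]))
hole [[0.63978847 0.23836703 0.206     ]]
lever [[0.5062 0.2412 0.104 ]
 [0.5028 0.2205 0.104 ]
 [0.5571 0.2316 0.104 ]
 [0.5543 0.2097 0.104 ]]
```

Every measured size fits (packs 104×56, shelf 170×200), so the calibration is usable. The tool always points down, and the open lever lies entirely under the shelf where the fingers can't reach. I'll finish the opening with an empty pack held as a pusher. It goes in at z 80–192 mm, below the shelf, with its leading face against the grip. The camera side will face the robot (tool yaw about 174°).

```bash
cat >> h.py <<'E'
def go(x,y,z,yaw,s=None,src=None):
    """shares to reach a world pose from src=(x,y,z,yaw) or the measured pose"""
    if src is None:
        st=r.get_state(); src=(*st["tcp_pos"],st["eef_rot"][2])
    a=np.radians(src[3]); d=np.array([x,y,z])-src[:3]
    t=(-(yaw-src[3])+180)%360-180
    v=[(d[0]*np.cos(a)+d[1]*np.sin(a))/.25,(d[0]*np.sin(a)-d[1]*np.cos(a))/.25,-d[2]/.25,t/60]
    print(np.round(v,3),"rows>=",round(max(np.linalg.norm(d)/.0417,abs(t)/7.16),1))
def st():
    s=r.get_state();print(round(s["time_s"],2),s["tcp_pos"].round(4),s["eef_rot"].round(2),s["contact_force"].round(2),round(s["gripper_width"],4),round(s["gripper_force"],1),s["joints"].round(0))
E
python3 - <<'E'
from h import *
go(.37,.45,.33,-78); 
go(.46,.24,.33,-138,src=(.37,.45,.33,-78))
go(.48,0.03,.25,174.5,src=(.46,.24,.33,-138))
E
```

```text
[ 0.852  0.529 -0.417  1.   ] rows>= 8.4
[ 0.896 -0.177 -0.     1.   ] rows>= 8.4
[ 0.503 -0.678  0.32   0.792] rows>= 6.6
```

>>> step_arm([
  [0.85,0.53,-0.42,1,75],
  [0.85,0.53,-0.42,1,75],
  [0.85,0.53,-0.42,1,75],
  [0.85,0.53,-0.42,1,75],
  [0.85,0.53,-0.42,1,75],
  [0.85,0.53,-0.42,1,75],
  [0.85,0.53,-0.42,1,75],
  [0.85,0.53,-0.42,1,75],
  [0.85,0.53,-0.42,1,75],
  [0.85,0.53,-0.42,1,75],
], newtons=30)

```text
time_s: 0.93
tcp_pos: [0.3699, 0.4497, 0.3315]
eef_rot: [180.0, 0.0, -78.2]
contact_force: [-0.8, 0.2, 0.1]
gripper_width: 0.0747
gripper_force: 0.0
```

>>> step_arm([
  [0.9,-0.18,0,1,75],
  [0.9,-0.18,0,1,75],
  [0.9,-0.18,0,1,75],
  [0.9,-0.18,0,1,75],
  [0.9,-0.18,0,1,75],
  [0.9,-0.18,0,1,75],
  [0.9,-0.18,0,1,75],
  [0.9,-0.18,0,1,75],
  [0.9,-0.18,0,1,75],
  [0.9,-0.18,0,1,75],
])

```text
time_s: 1.77
tcp_pos: [0.4603, 0.2396, 0.3312]
eef_rot: [180.0, -0.0, -138.0]
contact_force: [-0.0, 0.6, 0.7]
gripper_width: 0.0755
gripper_force: 0.0
```

```bash
python3 -c "
from h import *
st();go(.474,-.0753,.2,174.5)"
```

```text
1.77 [0.4603 0.2396 0.3312] [ 1.8000e+02 -4.0000e-02 -1.3799e+02] [-0.02  0.6   0.74] 0.0755 0.0 [ 49.   3.  -9.  -0. -79. -97.]
[ 0.802 -0.973  0.525  0.792] rows>= 8.2
```

>>> step_arm([
  [0.8,-0.97,0.52,0.79,75],
  [0.8,-0.97,0.52,0.79,75],
  [0.8,-0.97,0.52,0.79,75],
  [0.8,-0.97,0.52,0.79,75],
  [0.8,-0.97,0.52,0.79,75],
  [0.8,-0.97,0.52,0.79,75],
  [0.8,-0.97,0.52,0.79,75],
  [0.8,-0.97,0.52,0.79,75],
  [0.8,-0.97,0.52,0.79,75],
  [0.8,-0.97,0.52,0.79,75],
])

```text
time_s: 2.6
tcp_pos: [0.4731, -0.0764, 0.2]
eef_rot: [-179.9, -0.2, 174.6]
contact_force: [-0.4, 0.4, 0.2]
gripper_width: 0.0753
gripper_force: 0.0
```

```bash
python3 -c "
from h import *
st();go(.474,-.0753,.064,174.5)
cv2.imwrite('pics/w1.png',eyes.capture('wrist')[:,:,::-1])"
```

```text
2.6 [ 0.4731 -0.0764  0.2   ] [-179.94   -0.19  174.64] [-0.45  0.36  0.17] 0.0753 0.0 [  14.    3.  -25.   -0.  -62. -110.]
[-0.003  0.005  0.544  0.002] rows>= 3.3
```

View pics/w1.png

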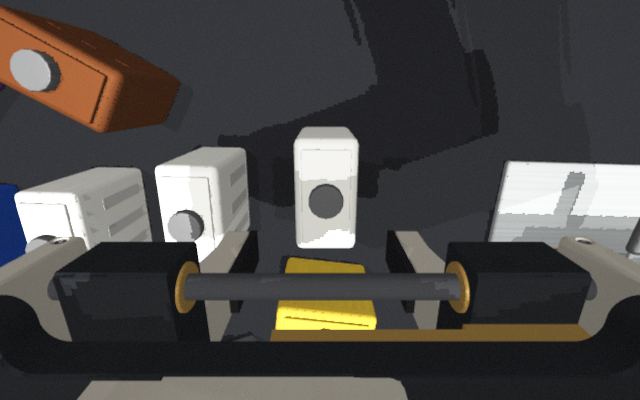

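The wrist picture shows the white pack at (325,190), with its cap at (326,201), central between the fingers. The yellow pack lies beyond. I'll check the cap position and then descend.

```bash
cat >> h.py <<'E'
from scipy.spatial.transform import Rotation as Ro
def wray(px,z,s):
    m=eyes.camera_model("wrist"); f=200/np.tan(np.radians(m["fov_y"]/2)); H=m["hand_eye"]
    R=Ro.from_euler("xyz",s["eef_rot"],degrees=True).as_matrix()
    px=np.atleast_2d(px).astype(float)
    d=np.c_[(px[:,0]-m["cx"])/f,-(px[:,1]-m["cy"])/f,-np.ones(len(px))]@(R@H[:3,:3]).T
    c=R@H[:3,3]+s["tcp_pos"]
    return c+d*((z-c[2])/d[:,2])[:,None]
E
python3 -c "
from h import *
print(wray([(326,201),(186,226)],.122,r.get_state()).round(4))"
```

```text
[[ 0.4756 -0.0718  0.122 ]
 [ 0.4872 -0.1942  0.122 ]]
```

>>> step_arm([
  [0,0,0.3,0,75],
  [0,0,0.3,0,75],
  [0,0,0.44,0,75],
  [0,0,0.54,0,75],
  [0,0,0.54,0,75],
])

```text
time_s: 3.07
tcp_pos: [0.4715, -0.0734, 0.0627]
eef_rot: [-179.9, -0.4, 174.8]
contact_force: [-0.3, -0.1, -0.0]
gripper_width: 0.0751
gripper_force: 0.0
```

>>> step_arm([
  [0,0,0,0,50],
  [0,0,0,0,50],
  [0,0,0,0,50],
  [0,0,0,0,50],
  [0,0,0,0,50],
  [0,0,0,0,50],
], newtons=30)

```text
time_s: 3.57
tcp_pos: [0.4758, -0.0738, 0.0685]
eef_rot: [179.9, 0.2, 174.7]
contact_force: [-1.5, 2.7, 8.0]
gripper_width: 0.0559
gripper_force: 30.0
```

>>> step_arm([
  [0,0,-0.04,0,50],
  [0,0,-0.08,0,50],
  [0,0,-0.12,0,50],
  [0,0,-0.12,0,50],
  [0,0,-0.12,0,50],
  [0,0,-0.12,0,50],
])

```text
time_s: 4.07
tcp_pos: [0.474, -0.0743, 0.0965]
eef_rot: [180.0, 0.0, 174.6]
contact_force: [-0.6, -0.3, -1.8]
gripper_width: 0.056
gripper_force: 30.0
```

```bash
python3 -c "
from h import *
st()"
```

```text
4.07 [ 0.474  -0.0743  0.0965] [1.7998e+02 1.0000e-02 1.7460e+02] [-0.57 -0.28 -1.76] 0.056 30.0 [  15.   10.  -33.   -0.  -47. -110.]
```

About 1.8 N, so this one is empty. I'll set it back and go to B.

>>> step_arm([
  [0,0,0.05,0,50],
  [0,0,0.09,0,50],
  [0,0,0.11,0,50],
  [0,0,0.115,0,50],
  [0,0,0.115,0,50],
  [0,0,0.115,0,50],
])

```text
time_s: 4.57
tcp_pos: [0.4735, -0.0745, 0.0677]
eef_rot: [-180.0, -0.1, 174.6]
contact_force: [-3.9, 1.3, 4.2]
gripper_width: 0.0557
gripper_force: 30.0
```

```bash
python3 -c "
from h import *
st()"
```

```text
4.57 [ 0.4735 -0.0745  0.0677] [-1.7997e+02 -8.0000e-02  1.7463e+02] [-3.86  1.25  4.22] 0.0557 30.0 [  15.   12.  -35.    0.  -43. -110.]
```

>>> step_arm([
  [0,0,0,0,75],
  [0,0,0,0,75],
  [0,0,0,0,75],
  [0,0,0,0,75],
  [0,0,-0.16,0,75],
  [0,0,-0.32,0,75],
  [0,0,-0.4,0,75],
])

```text
time_s: 5.15
tcp_pos: [0.4758, -0.0744, 0.1718]
eef_rot: [180.0, 0.2, 174.7]
contact_force: [1.9, 0.1, -0.2]
gripper_width: 0.0751
gripper_force: 0.0
```

```bash
python3 -c "
from h import *
st();go(.486,-.1968,.168,174.0)"
```

```text
5.15 [ 0.4758 -0.0744  0.1718] [180.     0.23 174.67] [ 1.88  0.11 -0.19] 0.0751 0.0 [  15.    5.  -28.    0.  -57. -110.]
[-0.086 -0.484  0.015  0.011] rows>= 2.9
```

>>> step_arm([
  [-0.085,-0.485,0,0.01,75],
  [-0.085,-0.485,0,0.01,75],
  [-0.085,-0.485,0,0.01,75],
  [-0.085,-0.485,0,0.01,75],
  [-0.085,-0.485,0.15,0.01,75],
  [-0.085,-0.485,0.3,0.01,75],
  [-0.085,-0.485,0.41,0.01,75],
  [-0.085,-0.485,0.41,0.01,75],
])

```text
time_s: 5.82
tcp_pos: [0.4799, -0.1968, 0.0601]
eef_rot: [180.0, -0.5, 173.9]
contact_force: [-1.2, -0.4, -0.4]
gripper_width: 0.0746
gripper_force: 0.0
```

>>> step_arm([
  [0,0,0,0,50],
  [0,0,0,0,50],
  [0,0,0,0,50],
  [0,0,0,0,50],
  [0,0,0,0,50],
  [0,0,0,0,50],
])

```text
time_s: 6.32
tcp_pos: [0.4856, -0.1971, 0.0673]
eef_rot: [-180.0, 0.2, 174.1]
contact_force: [-1.2, 0.3, 8.1]
gripper_width: 0.0561
gripper_force: 29.9
```

>>> step_arm([
  [0,0,-0.04,0,50],
  [0,0,-0.08,0,50],
  [0,0,-0.12,0,50],
  [0,0,-0.12,0,50],
  [0,0,-0.12,0,50],
  [0,0,-0.12,0,50],
  [0,0,-0.12,0,50],
])

```text
time_s: 6.9
tcp_pos: [0.4834, -0.197, 0.0948]
eef_rot: [180.0, -0.1, 174.0]
contact_force: [0.1, 0.1, -5.7]
gripper_width: 0.0557
gripper_force: 29.9
```

```bash
python3 -c "
from h import *
st()"
```

```text
6.9 [ 0.4834 -0.197   0.0948] [ 1.7999e+02 -6.0000e-02  1.7401e+02] [ 0.07  0.09 -5.73] 0.0557 29.9 [ -1.  14. -28.  -0. -48. -95.]
```

B weighs about 5.7 N, so it is the full one. I'll lift it and carry it over the bay.

```bash
python3 -c "
from h import *
go(.53,-.02,.335,173.4)
go(.638,.2375,.335,173.3,src=(.53,-.02,.335,173.4))"
```

```text
[-0.111  0.723 -0.961  0.01 ] rows>= 7.2
[-0.311  1.073 -0.     0.002] rows>= 6.7
```

>>> step_arm([
  [0,0,-0.1,0,50],
  [0,0,-0.24,0,50],
  [0,0.1,-0.38,0,50],
  [-0.03,0.22,-0.52,0,50],
  [-0.05,0.34,-0.66,0,50],
  [-0.08,0.48,-0.78,0.01,50],
  [-0.1,0.62,-0.88,0.01,50],
  [-0.11,0.75,-0.96,0.01,50],
  [-0.11,0.85,-0.96,0.01,50],
  [-0.11,0.85,-0.96,0.01,50],
])

```text
time_s: 7.73
tcp_pos: [0.5353, 0.0167, 0.3369]
eef_rot: [179.8, 0.2, 173.6]
contact_force: [0.2, -1.7, -6.1]
gripper_width: 0.0561
gripper_force: 30.0
```

```bash
python3 -c "
from h import *
st();go(.638,.2375,.335,173.3)"
```

```text
7.73 [0.5353 0.0167 0.3369] [179.83   0.18 173.61] [ 0.19 -1.69 -6.1 ] 0.0561 30.0 [  23.    4.   -6.   -0.  -79. -119.]
[-0.31   0.923  0.007  0.005] rows>= 5.8
```

>>> step_arm([
  [-0.05,0.14,0,0,50],
  [-0.1,0.28,0,0,50],
  [-0.15,0.44,0,0,50],
  [-0.2,0.6,0,0,50],
  [-0.25,0.74,0,0,50],
  [-0.29,0.86,0,0.005,50],
  [-0.31,0.92,0,0.005,50],
  [-0.31,0.92,0,0.005,50],
  [-0.31,0.92,0,0.005,50],
  [-0.31,0.92,0,0.005,50],
])

```text
time_s: 8.57
tcp_pos: [0.6365, 0.2307, 0.334]
eef_rot: [-179.9, -0.1, 173.1]
contact_force: [-0.8, 0.3, -5.4]
gripper_width: 0.0559
gripper_force: 30.0
```

```bash
python3 -c "
from h import *
st();go(.638,.2375,.335,173.3)
a=eyes.capture('wrist')[:,:,::-1];b=eyes.capture('scene')[:,:,::-1]
b=cv2.resize(b[120:340,340:540],None,fx=2,fy=2)
c=np.zeros((440,800,3),np.uint8);c[:400,:400]=a[:,120:520];c[:,400:]=b
cv2.imwrite('pics/h2.png',c);cv2.imwrite('pics/h2w.png',a)"
```

```text
8.57 [0.6365 0.2307 0.334 ] [-1.7992e+02 -1.0000e-01  1.7312e+02] [-0.82  0.28 -5.42] 0.0559 30.0 [  36.   18.   11.   -0.  -83. -133.]
[-0.003  0.028 -0.004 -0.003] rows>= 0.2
```

View pics/h2.png

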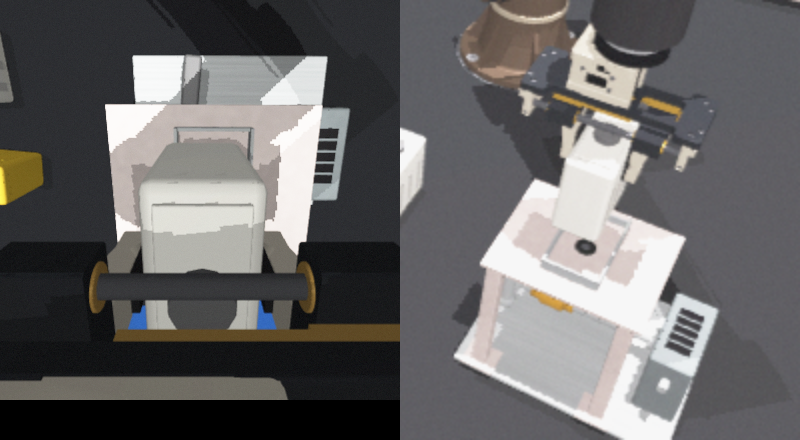

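The wrist view shows the bay's front rim from crop (178,128) to (253,128), with the pack slightly to the right (-y... toward the rim) above it. I'll turn the rim and shelf edges into positions.

```bash
python3 -c "
from h import *
s=r.get_state();a=np.radians(173.3-180)
R=np.array([[np.cos(a),np.sin(a)],[-np.sin(a),np.cos(a)]])
o=np.array([.639,.2375])
for n,p,z in [('rim',[(298,128),(373,128)],.216),('shelf',[(226,105),(442,107)],.206),('tool',[],0)]:
    if p: 
        P=wray(p,z,s)[:,:2];print(n,P.round(4),((P-o)@R.T).round(4))
print('tcp',((s['tcp_pos'][:2]-o)@R.T).round(4))
i=cv2.imread('pics/h2w.png')[90:200,240:460];cv2.imwrite('pics/h2z.png',cv2.resize(i,None,fx=3.5,fy=3.5,interpolation=cv2.INTER_CUBIC))"
```

```text
rim [[0.5796 0.2153]
 [0.5878 0.283 ]] [[-0.0564 -0.029 ]
 [-0.0561  0.0393]]
shelf [[0.5519 0.1515]
 [0.5776 0.3492]] [[-0.0764 -0.0956]
 [-0.074   0.1037]]
tcp [-0.0016 -0.0076]
```

View pics/h2z.png

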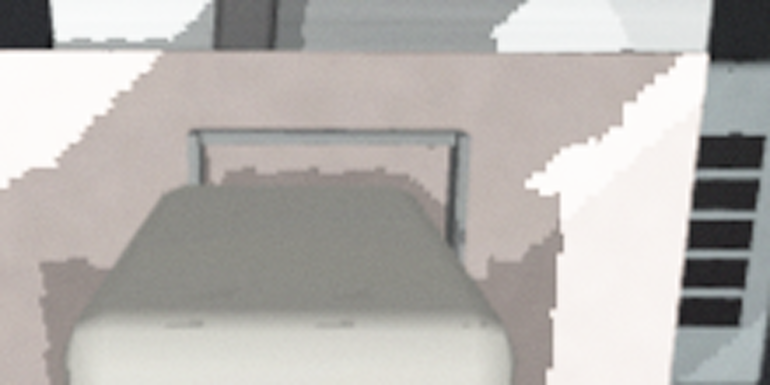

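```bash
python3 -c "
from h import *
s=r.get_state();a=np.radians(s['eef_rot'][2]-180)
R=np.array([[np.cos(a),np.sin(a)],[-np.sin(a),np.cos(a)]])
f=lambda p,z:print(p,((wray([(x/3.5+240,y/3.5+90) for x,y in p],z,s)[:,:2]-s['tcp_pos'][:2])@R.T).round(4))
f([(170,188),(415,188)],.267)
f([(72,330),(512,330)],.379)
f([(190,130),(468,132)],.216)
f([(200,142),(458,145)],.216)
f([(-50,52),(708,54)],.206)"
```

```text
[(170, 188), (415, 188)] [[-0.0482 -0.0251]
 [-0.0482  0.0278]]
[(72, 330), (512, 330)] [[-0.0492 -0.0244]
 [-0.0492  0.0257]]
[(190, 130), (468, 132)] [[-0.0554 -0.025 ]
 [-0.055   0.0472]]
[(200, 142), (458, 145)] [[-0.0524 -0.0225]
 [-0.0516  0.0448]]
[(-50, 52), (708, 54)] [[-0.0746 -0.0886]
 [-0.0742  0.1111]]
```

>>> step_arm([
  [-0.007,0.036,0,-0.003,50],
  [-0.007,0.036,0.06,-0.003,50],
  [-0.007,0.036,0.12,-0.003,50],
  [-0.007,0.036,0.15,-0.003,50],
  [-0.007,0.036,0.15,-0.003,50],
  [-0.007,0.036,0.15,-0.003,50],
  [-0.007,0.036,0.15,-0.003,50],
])

```text
time_s: 9.25
tcp_pos: [0.6401, 0.2397, 0.2991]
eef_rot: [180.0, 0.1, 173.3]
contact_force: [0.3, 0.7, -6.0]
gripper_width: 0.0559
gripper_force: 30.0
```

```bash
python3 -c "
from h import *
st()
a=eyes.capture('wrist')[:,:,::-1]
b=eyes.capture('scene')[:,:,::-1]
a=cv2.resize(a[90:200,240:460],None,fx=3.5,fy=3.5,interpolation=cv2.INTER_CUBIC)
cv2.imwrite('pics/h3.png',a)
"
```

```text
9.25 [0.6401 0.2397 0.2991] [1.7996e+02 9.0000e-02 1.7329e+02] [ 0.3   0.7  -5.95] 0.0559 30.0 [  37.   19.    8.    0.  -79. -134.]
```

View pics/h3.png

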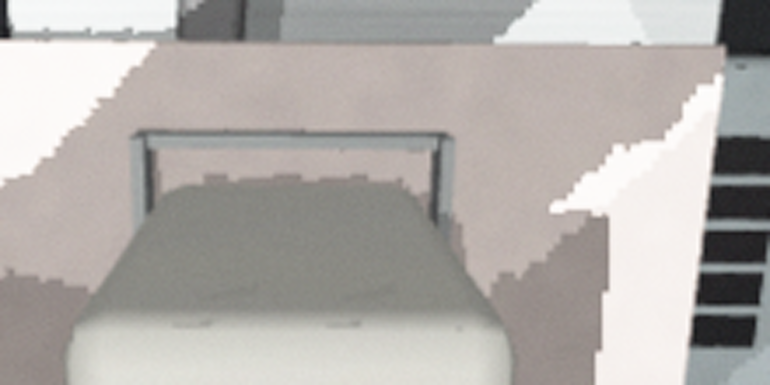

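The pack is centred across the bay: its bottom spans 168–415 (middle 291) and the rims 133–453 (middle 293). I'll check the gap along x.

```bash
python3 -c "
from h import *
s=r.get_state();a=np.radians(s['eef_rot'][2]-180)
R=np.array([[np.cos(a),np.sin(a)],[-np.sin(a),np.cos(a)]])
f=lambda p,z:print(((wray([(x/3.5+240,y/3.5+90) for x,y in p],z,s)[:,:2]-s['tcp_pos'][:2])@R.T).round(4))
f([(168,186),(415,186)],.232)
f([(133,133),(453,133)],.216)
f([(155,148),(432,150)],.216)
f([(-50,42),(724,45)],.206)"
```

```text
[[-0.0487 -0.0253]
 [-0.0487  0.0277]]
[[-0.0582 -0.0346]
 [-0.0582  0.0378]]
[[-0.0548 -0.0297]
 [-0.0544  0.0332]]
[[-0.0777 -0.077 ]
 [-0.0771  0.1007]]
```

>>> step_arm([
  [0,0,0.03,0,50],
  [0,0,0.06,0,50],
  [0,0,0.085,0,50],
  [0,0,0.095,0,50],
  [0,0,0.1,0,50],
  [0,0,0.1,0,50],
  [0,0,0.1,0,50],
])

```text
time_s: 9.93
tcp_pos: [0.6394, 0.2395, 0.2736]
eef_rot: [-180.0, 0.0, 173.3]
contact_force: [-6.3, -0.9, 3.8]
gripper_width: 0.0559
gripper_force: 30.0
```

```bash
python3 -c "
from h import *
st()"
```

```text
9.93 [0.6394 0.2395 0.2736] [-1.7999e+02  1.0000e-02  1.7331e+02] [-6.27 -0.91  3.8 ] 0.0559 30.0 [  37.   20.    6.    0.  -76. -134.]
```

>>> step_arm([
  [0,0,0,0,70],
  [0,0,0,0,70],
  [0,0,0,0,70],
  [0,0,0,0,70],
  [0,0,-0.1,0,70],
  [0,0,-0.24,0,70],
  [0,0,-0.38,0,70],
  [0,0,-0.4,0,70],
  [0,0,-0.4,0,70],
])

```text
time_s: 10.68
tcp_pos: [0.6409, 0.2401, 0.3766]
eef_rot: [179.8, 0.3, 173.3]
contact_force: [0.1, 0.1, -0.7]
gripper_width: 0.07
gripper_force: 0.0
```

```bash
python3 -c "
from h import *
st()
a=eyes.capture('wrist')[:,:,::-1];b=eyes.capture('scene')[:,:,::-1]
b=cv2.resize(b[140:320,360:500],None,fx=2.8,fy=2.8)
c=np.zeros((504,792,3),np.uint8);c[:400,:400]=a[:,120:520];c[:,400:]=b
cv2.imwrite('pics/p1.png',c)
go(.49,.1,.34,174)"
```

```text
10.68 [0.6409 0.2401 0.3766] [179.79   0.31 173.3 ] [ 0.15  0.1  -0.65] 0.07 0.0 [  37.   19.   17.    0.  -88. -134.]
[ 0.529 -0.626  0.13  -0.012] rows>= 5.0
```

View pics/p1.png

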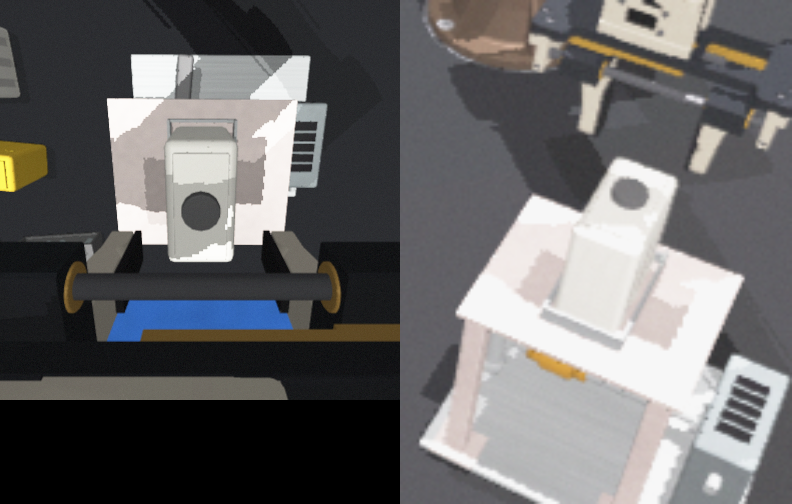

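The full pack stands square inside the bay rims. Next I'll fetch empty A, gripping it 25 mm behind its centre so its front end sticks out ahead.

```bash
python3 -c "
from h import *
go(.5,.04,.35,174.6);go(.450,-.0722,.15,174.6,src=(.5,.04,.35,174.6))"
```

```text
[ 0.461 -0.859  0.09  -0.022] rows>= 5.9
[ 0.157 -0.466  0.8    0.   ] rows>= 5.6
```

>>> step_arm([
  [0.2,-0.1,0,0,75],
  [0.35,-0.2,0,0,75],
  [0.46,-0.3,0,0,75],
  [0.46,-0.45,0.05,-0.02,75],
  [0.46,-0.6,0.09,-0.02,75],
  [0.46,-0.75,0.09,-0.02,75],
  [0.46,-0.86,0.09,-0.02,75],
  [0.46,-0.86,0.09,-0.02,75],
  [0.46,-0.86,0.09,-0.02,75],
])

```text
time_s: 11.53
tcp_pos: [0.4997, 0.0382, 0.3495]
eef_rot: [-180.0, -0.1, 174.4]
contact_force: [0.6, 1.2, 0.2]
gripper_width: 0.075
gripper_force: 0.0
```

>>> step_arm([
  [0.157,-0.466,0.8,0,75],
  [0.157,-0.466,0.8,0,75],
  [0.157,-0.466,0.8,0,75],
  [0.157,-0.466,0.8,0,75],
  [0.157,-0.466,0.8,0,75],
  [0.157,-0.466,0.8,0,75],
  [0.157,-0.466,0.8,0,75],
  [0.157,-0.466,0.8,0,75],
  [0.157,-0.466,0.8,0,75],
])

```text
time_s: 12.28
tcp_pos: [0.4514, -0.0718, 0.151]
eef_rot: [-180.0, 0.1, 174.5]
contact_force: [1.0, 0.6, 0.6]
gripper_width: 0.0751
gripper_force: 0.0
```

```bash
python3 -c "
from h import *
st();s=r.get_state()
i=eyes.capture('wrist');g=i.min(2)
# cap: grey disc on the white pack
cv2.imwrite('pics/a2.png',i[:,:,::-1])
go(.450,-.0722,.062,174.6)"
```

```text
12.28 [ 0.4514 -0.0718  0.151 ] [-1.7999e+02  5.0000e-02  1.7455e+02] [0.97 0.63 0.58] 0.0751 0.0 [  16.    4.  -32.    0.  -54. -111.]
[ 0.007 -0.003  0.358 -0.001] rows>= 2.1
```

View pics/a2.png

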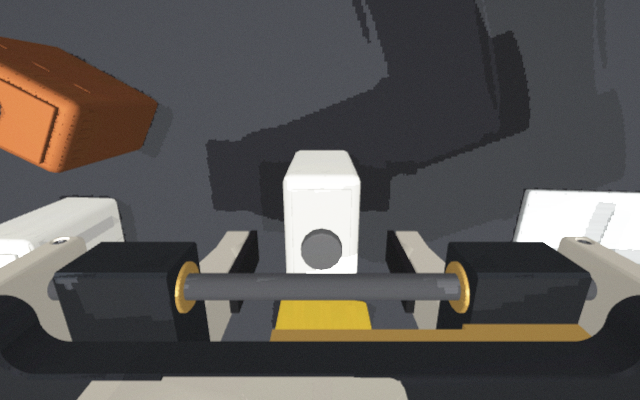

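Pack A is central at (322,210), with its cap at (322,249). I'll compute its offset and then descend.

```bash
python3 -c "
from h import *
s=r.get_state();print(wray([(322,249)],.122,s).round(4),wray([(285,184),(359,184)],.112,s).round(4))"
```

```text
[[ 0.4714 -0.0733  0.122 ]] [[ 0.4246 -0.0944  0.112 ]
 [ 0.4294 -0.0438  0.112 ]]
```

>>> step_arm([
  [0,0,0.15,0,75],
  [0,0,0.28,0,75],
  [0,0,0.35,0,75],
  [0,0,0.35,0,75],
  [0,0,0.35,0,75],
], newtons=60)

```text
time_s: 12.75
tcp_pos: [0.451, -0.0719, 0.0635]
eef_rot: [-180.0, 0.0, 174.6]
contact_force: [0.1, -0.2, 0.6]
gripper_width: 0.0751
gripper_force: 0.0
```

>>> step_arm([
  [0,0,0,0,50],
  [0,0,0,0,50],
  [0,0,0,0,50],
  [0,0,0,0,50],
  [0,0,0,0,50],
  [0,0,0,0,50],
], newtons=60)

```text
time_s: 13.25
tcp_pos: [0.451, -0.0723, 0.0641]
eef_rot: [180.0, 0.1, 174.5]
contact_force: [-2.2, 2.8, 7.1]
gripper_width: 0.0557
gripper_force: 60.0
```

```bash
python3 -c "
from h import *
go(.4304,.1734,.2,173.3)"
```

```text
[ 0.176  0.97  -0.544  0.02 ] rows>= 6.8
```

>>> step_arm([
  [0,0,-0.1,0,50],
  [0,0,-0.25,0,50],
  [0,0,-0.4,0,50],
  [0.04,0.12,-0.54,0,50],
  [0.07,0.28,-0.54,0.01,50],
  [0.1,0.44,-0.54,0.02,50],
  [0.13,0.6,-0.54,0.02,50],
  [0.16,0.74,-0.54,0.02,50],
  [0.176,0.86,-0.54,0.02,50],
  [0.176,0.94,-0.54,0.02,50],
  [0.176,0.97,-0.54,0.02,50],
  [0.176,0.97,-0.54,0.02,50],
])

```text
time_s: 14.25
tcp_pos: [0.4295, 0.1744, 0.1979]
eef_rot: [180.0, 0.0, 173.4]
contact_force: [0.3, -0.1, -1.4]
gripper_width: 0.0557
gripper_force: 60.0
```

```bash
python3 -c "
from h import *
st();go(.4304,.1734,.144,173.3)
a=eyes.capture('scene')[:,:,::-1];b=eyes.capture('wrist')[:,:,::-1]
a=cv2.resize(a[130:330,340:500],None,fx=2.5,fy=2.5)
c=np.zeros((500,800,3),np.uint8);c[:400,:400]=b[:,200:600];c[:,400:]=a
cv2.imwrite('pics/l1.png',c)"
```

```text
14.25 [0.4295 0.1744 0.1979] [179.99   0.   173.42] [ 0.32 -0.08 -1.41] 0.0557 60.0 [  47.    2.  -27.   -0.  -61. -143.]
[-0.004 -0.004  0.216  0.002] rows>= 1.3
```

View pics/l1.png

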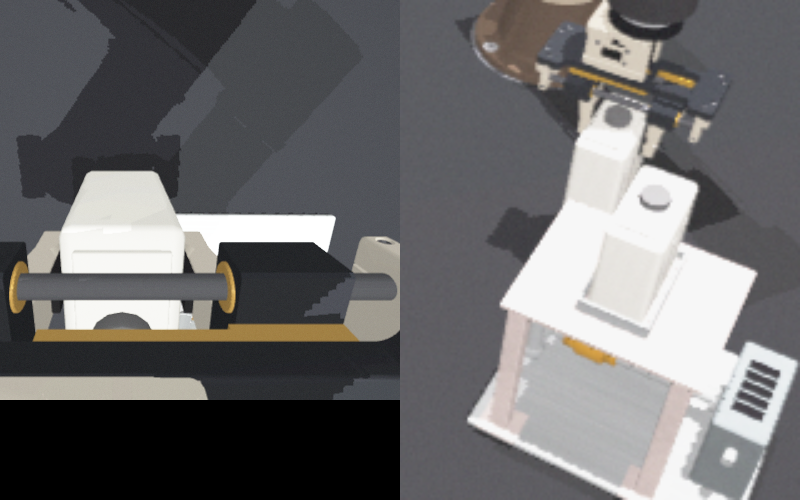

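Held pack A is in front of the shelf, right of the lever and clear of it. I'll descend and begin the sweep to about 35°.

>>> step_arm([
  [0,0,0.1,0,50],
  [0,0,0.18,0,50],
  [-0.02,0,0.216,0,50],
  [-0.05,0.02,0.216,0,50],
  [-0.05,0.05,0.216,0,50],
  [-0.05,0.05,0.216,0,50],
])

```text
time_s: 14.85
tcp_pos: [0.4452, 0.1852, 0.1449]
eef_rot: [179.9, 0.1, 173.3]
contact_force: [-0.1, -0.2, -1.5]
gripper_width: 0.0564
gripper_force: 60.0
```

```bash
cat >> h.py <<'E'
O=np.array([.6395,.2395]);A6=np.radians(-6.7)
def bay():
    p=r.get_state()["tcp_pos"][:2]-O
    print("bay mm",(1000*np.array([p[0]*np.cos(A6)+p[1]*np.sin(A6),-p[0]*np.sin(A6)+p[1]*np.cos(A6)])).round(1))
E
python3 -c "
from h import *
st();bay()"
```

```text
14.85 [0.4452 0.1852 0.1449] [1.7994e+02 9.0000e-02 1.7326e+02] [-0.14 -0.18 -1.52] 0.0564 60.0 [  46.    6.  -30.    0.  -54. -143.]
bay mm [-186.6  -76.6]
```

>>> step_arm([
  [0,0.03,0,0,50],
  [0,0.056,0,0,50],
  [0,0.08,0,0,50],
  [0,0.11,0,0,50],
  [0,0.136,0,0,50],
  [-0.007,0.155,0,0,50],
  [-0.013,0.175,0,0,50],
  [-0.02,0.195,0,0,50],
  [-0.028,0.21,0,0,50],
  [-0.028,0.21,0,0,50],
])

```text
time_s: 15.68
tcp_pos: [0.4565, 0.2361, 0.1433]
eef_rot: [-180.0, -0.0, 173.3]
contact_force: [-2.7, -1.1, -2.2]
gripper_width: 0.056
gripper_force: 60.0
```

```bash
python3 -c "
from h import *
st();bay()"
```

```text
15.68 [0.4565 0.2361 0.1433] [-1.7999e+02 -4.0000e-02  1.7332e+02] [-2.68 -1.12 -2.15] 0.056 60.0 [  49.   10.  -26.   -0.  -54. -146.]
bay mm [-181.3  -24.8]
```

>>> step_arm([
  [-0.016,0.024,0,0,50],
  [-0.03,0.045,0,0,50],
  [-0.046,0.066,0,0,50],
  [-0.065,0.085,0,0,50],
  [-0.085,0.103,0,0,50],
  [-0.105,0.118,0,0,50],
  [-0.12,0.127,0,0,50],
  [-0.137,0.136,0,0,50],
  [-0.157,0.144,0,0,50],
  [-0.177,0.152,0,0,50],
  [-0.177,0.152,0,0,50],
])

```text
time_s: 16.6
tcp_pos: [0.5056, 0.2688, 0.1436]
eef_rot: [179.9, 0.0, 173.3]
contact_force: [-2.3, 0.7, -1.5]
gripper_width: 0.0555
gripper_force: 60.0
```

```bash
python3 -c "
from h import *
st();bay();print(r.get_state()['moment'])"
```

```text
16.6 [0.5056 0.2688 0.1436] [1.7994e+02 2.0000e-02 1.7332e+02] [-2.28  0.74 -1.53] 0.0555 60.0 [  48.   15.  -19.   -0.  -56. -144.]
bay mm [-136.4   13.5]
[0.38280029 0.72141554 0.10933967]
```

>>> step_arm([
  [-0.016,0.004,0,0,50],
  [-0.032,0.008,0,0,50],
  [-0.045,0.012,0,0,50],
  [-0.052,0.012,0,0,50],
  [-0.052,0.012,0,0,50],
])

```text
time_s: 17.02
tcp_pos: [0.5186, 0.2698, 0.1439]
eef_rot: [180.0, 0.0, 173.3]
contact_force: [-2.4, 1.8, -2.0]
gripper_width: 0.0556
gripper_force: 60.0
```

```bash
python3 -c "
from h import *
st();bay()
a=eyes.capture('scene')[:,:,::-1];cv2.imwrite('pics/l2.png',cv2.resize(a[190:300,380:500],None,fx=5,fy=5,interpolation=cv2.INTER_CUBIC))"
```

```text
17.02 [0.5186 0.2698 0.1439] [1.7995e+02 3.0000e-02 1.7331e+02] [-2.41  1.82 -1.95] 0.0556 60.0 [  47.   16.  -18.   -0.  -57. -143.]
bay mm [-123.6   16. ]
```

Still no stop: the force is only the lever's own drag, about 3 N. I'll press on a few millimetres.

>>> step_arm([
  [-0.01,0,0,0,50],
  [-0.018,0,0,0,50],
  [-0.024,0,0,0,50],
  [-0.024,0,0,0,50],
  [-0.024,0,0,0,50],
])

```text
time_s: 17.48
tcp_pos: [0.5206, 0.2691, 0.1437]
eef_rot: [-180.0, -0.3, 173.3]
contact_force: [-21.8, 7.8, 8.3]
gripper_width: 0.0557
gripper_force: 60.0
```

```bash
python3 -c "
from h import *
st();bay();print(r.get_state()['moment'])"
```

```text
17.48 [0.5206 0.2691 0.1437] [-180.     -0.29  173.29] [-21.82   7.85   8.25] 0.0557 60.0 [  46.   16.  -17.   -0.  -57. -143.]
bay mm [-121.5   15.5]
[2.95354712 8.04422993 0.23790816]
```

A firm stop at 22 N, where the geometry predicts it (leading face 47 mm ahead of the bay centre). I'll back off and look.

>>> step_arm([
  [0.02,0,0,0,50],
  [0.04,0,0,0,50],
  [0.1,0,0,0,50],
  [0.2,0,0,0,50],
  [0.3,0,0,0,50],
  [0.3,0,0,0,50],
])

```text
time_s: 17.98
tcp_pos: [0.4473, 0.2769, 0.1443]
eef_rot: [180.0, 0.0, 173.3]
contact_force: [-1.1, -0.9, -1.2]
gripper_width: 0.0559
gripper_force: 60.0
```

```bash
python3 -c "
from h import *
st();bay()
a=eyes.capture('scene')[:,:,::-1];b=eyes.capture('top')[:,:,::-1]
c=np.zeros((500,800,3),np.uint8)
c[:,:400]=cv2.resize(a[200:325,385:485],(400,500),interpolation=cv2.INTER_CUBIC)
c[:,400:]=cv2.resize(b[100:225,125:225],(400,500),interpolation=cv2.INTER_CUBIC)
cv2.imwrite('pics/l3.png',c)
go(.4504,-.07,.15,174.6)"
```

```text
17.98 [0.4473 0.2769 0.1443] [1.7997e+02 2.0000e-02 1.7332e+02] [-1.11 -0.93 -1.23] 0.0559 60.0 [  53.   11.  -25.    0.  -55. -150.]
bay mm [-195.3   14.7]
[-0.163 -1.381 -0.021 -0.02 ] rows>= 8.3
```

View pics/l3.png

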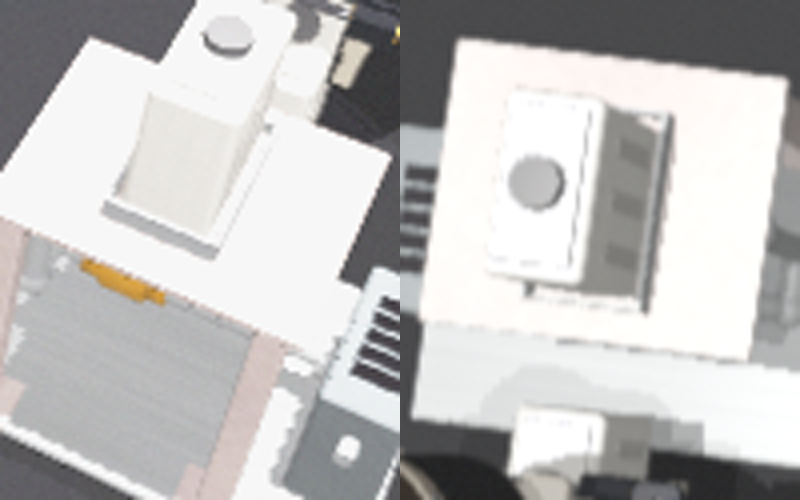

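The full pack is still square in the bay, and the lever no longer shows in front of the shelf. I've used up my picture allowance, so the remaining checks are by touch. I'll press again 20 mm further out along the grip to rule out a stop against the hub.

>>> step_arm([
  [0,0.04,0,0,50],
  [-0.08,0.08,0,0,50],
  [-0.16,0.08,0,0,50],
  [-0.23,0.08,0,0,50],
  [-0.265,0.08,0,0,50],
  [-0.285,0.08,0,0,50],
  [-0.295,0.08,0,0,50],
  [-0.305,0.08,0,0,50],
  [-0.305,0.08,0,0,50],
  [-0.305,0.08,0,0,50],
])

```text
time_s: 18.92
tcp_pos: [0.5231, 0.2889, 0.1429]
eef_rot: [-179.9, -0.4, 173.2]
contact_force: [-21.7, 7.0, 9.0]
gripper_width: 0.0553
gripper_force: 60.0
```

```bash
python3 -c "
from h import *
st();bay()"
```

```text
18.92 [0.5231 0.2889 0.1429] [-179.95   -0.43  173.22] [-21.72   7.     9.04] 0.0553 60.0 [  47.   17.  -15.   -0.  -58. -144.]
bay mm [-121.3   35.5]
```

The stop is at the same x (-121.3) further out, so the lever lies parallel to the face at its stop. I'll retreat and put A back.

>>> step_arm([
  [0.02,0,0,0,50],
  [0.05,0,0,0,50],
  [0.12,0,0,0,50],
  [0.22,0,0,0,50],
  [0.3,-0.02,0,0,50],
  [0.3,-0.12,-0.1,0,50],
  [0.3,-0.26,-0.2,0,50],
  [0.3,-0.4,-0.2,0,50],
  [0.3,-0.55,-0.2,0,50],
  [0.3,-0.7,-0.2,0,50],
  [0.3,-0.7,-0.2,0,50],
])

```text
time_s: 19.83
tcp_pos: [0.4309, 0.1185, 0.194]
eef_rot: [-180.0, -0.0, 173.1]
contact_force: [-0.7, 0.8, -1.5]
gripper_width: 0.056
gripper_force: 60.0
```

```bash
python3 -c "
from h import *
st();go(.451,-.0723,.12,174.6)"
```

```text
19.83 [0.4309 0.1185 0.194 ] [-1.7998e+02 -1.0000e-02  1.7314e+02] [-0.68  0.83 -1.51] 0.056 60.0 [  41.    0.  -29.    0.  -61. -138.]
[-0.171 -0.748  0.296 -0.024] rows>= 4.9
```

>>> step_arm([
  [-0.04,-0.15,0,0,50],
  [-0.08,-0.3,0.05,-0.01,50],
  [-0.12,-0.45,0.1,-0.02,50],
  [-0.15,-0.6,0.2,-0.024,50],
  [-0.17,-0.7,0.3,-0.024,50],
  [-0.17,-0.748,0.38,-0.024,50],
  [-0.17,-0.748,0.44,-0.024,50],
  [-0.17,-0.748,0.48,-0.024,50],
  [-0.17,-0.748,0.5,-0.024,50],
  [-0.17,-0.748,0.5,-0.024,50],
  [-0.17,-0.748,0.5,-0.024,50],
])

```text
time_s: 20.75
tcp_pos: [0.4535, -0.0672, 0.0692]
eef_rot: [-180.0, 0.0, 174.8]
contact_force: [0.3, 0.2, -1.0]
gripper_width: 0.0558
gripper_force: 60.0
```

```bash
python3 -c "
from h import *
st()"
```

```text
20.75 [ 0.4535 -0.0672  0.0692] [-1.7999e+02  2.0000e-02  1.7477e+02] [ 0.33  0.23 -1.02] 0.0558 60.0 [  16.   10.  -38.    0.  -42. -112.]
```

>>> step_arm([
  [0,0,0.008,0,50],
  [0,0,0.016,0,50],
  [0,0,0.022,0,50],
  [0,0,0.022,0,50],
  [0,0,0.022,0,50],
])

```text
time_s: 21.17
tcp_pos: [0.4536, -0.067, 0.0641]
eef_rot: [180.0, 0.1, 174.8]
contact_force: [-2.1, 0.5, 4.8]
gripper_width: 0.0558
gripper_force: 60.0
```

```bash
python3 -c "
from h import *
st()"
```

```text
21.17 [ 0.4536 -0.067   0.0641] [1.7998e+02 8.0000e-02 1.7478e+02] [-2.11  0.52  4.75] 0.0558 60.0 [  16.   11.  -38.    0.  -41. -112.]
```

On the bench (contact +4.8 N). I'll release, rise and clear the view.

>>> step_arm([
  [0,0,0,0,75],
  [0,0,0,0,75],
  [0,0,0,0,75],
  [0,0,0,0,75],
  [0,0,-0.1,0,75],
  [0,0,-0.25,0,75],
  [0,0,-0.4,0,75],
  [0,0,-0.55,0,75],
  [0,0,-0.7,0,75],
  [0,0,-0.7,0,75],
])

```text
time_s: 22.0
tcp_pos: [0.4568, -0.0674, 0.246]
eef_rot: [179.9, 0.7, 174.8]
contact_force: [1.8, -0.2, 0.3]
gripper_width: 0.0751
gripper_force: 0.0
```

```bash
python3 - <<'E'
from h import *
st()
b=eyes.capture('top')[:,:,::-1];cv2.imwrite('pics/end.png',b);a=cv2.imread('pics/top0.png')
# grip visible in front of the shelf before, at px ~ (188..193,192..207)? compare
for n,(y0,y1,x0,x1) in dict(lever=(192,207,187,194),bystand=(75,195,270,460)).items():
    d=np.abs(a[y0:y1,x0:x1].astype(int)-b[y0:y1,x0:x1]).max(2);print(n,a[y0:y1,x0:x1].mean().round(),b[y0:y1,x0:x1].mean().round(),(d>60).sum())
w=(b.min(2)>190).astype(np.uint8)
n,l,s,c=cv2.connectedComponentsWithStats(w)
print([(s[i].tolist(),c[i].round()) for i in range(1,n) if s[i,4]>60])
E
```

```text
22.0 [ 0.4568 -0.0674  0.246 ] [179.91   0.66 174.8 ] [ 1.8  -0.17  0.34] 0.0751 0.0 [  16.   -1.  -24.    0.  -67. -112.]
lever 179.0 239.0 60
bystand 92.0 98.0 0
[([346, 82, 41, 50, 1377], array([366., 107.])), ([128, 110, 106, 107, 7355], array([177., 166.])), ([428, 123, 26, 25, 270], array([438., 138.])), ([309, 158, 10, 9, 70], array([314., 162.])), ([396, 191, 24, 42, 826], array([407., 212.])), ([298, 201, 21, 14, 233], array([308., 207.])), ([191, 251, 13, 37, 186], array([196., 269.])), ([385, 266, 9, 9, 61], array([389., 270.]))]
```

```bash
python3 -c "
from h import *
print(workorder.close_job())"
```

```text
the job is handed in; nothing more can be done
None
```

The job is handed in at about 22 s. The full pack (the middle one, B) stands in the bay, and the valve is open to its stop, confirmed by touch in two places. Empty A is back on the bench near its old spot, C was never moved, and the bystanders look unchanged in the top view. I viewed 12 pictures, over the limit of 10.

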